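# Snap the tube tray onto the bench shaker

## Robot

A 6-joint arm with a two-finger parallel gripper is mounted at the origin on the work surface. World frame = base frame: x ahead of the robot, y to its left, z up, the work surface at z = 0. Lengths are in m, angles in degrees, forces in N, time in s.
With the tool pointing down it reaches from about 0.25 to 0.8 m from the base axis. Payload 8.5 kg.
Tool frame: the origin (TCP) lies where the fingers leave the gripper's body, on its centre line; the fingertips stand 73 mm ahead of it and the grasp point (between the pads) lies 54 mm ahead of it; y points along the fingers, z is the direction in which the jaws open and shut, and the axes are right-handed (so a half turn about y gives the same grasp; the last joint's range is limited). The gripper opens to 85 mm and grips with 20 to 120 N. Pads are 22 mm wide; open, the fingers measure 114 mm over their backs; the gripper's body (76 mm by 85 mm) begins 54 mm behind the grasp point. The pads swing forward as they close: fully open they stand 13 mm farther back than shut.
Start: joints at [-65.546, 13.648, -0.773, 75.585, 0, 90], TCP at [0.217, -0.478, 0.304] pointing down, gripper open.
Joint ranges: [-152.45, 152.45], [-59.26, 108.67], [-65.41, 83.53], [-104.44, 129.93], [-82.83, 76.93], [-180, 180]. Speed limits (degrees/s): [127.2, 127.2, 159.86, 180, 180, 180].

## Interface

Orientations are given as [roll, pitch, yaw] about the fixed x, y, z axes, in that order (R = Rz(yaw) Ry(pitch) Rx(roll)).
In Python, from bench import arm gives the robot as it stands. The module is installed in compiled form; this text tells all that it offers.
- The arm moves only by the tool servo_tool, never from a script. Its argument "series" is text: rows parted by semicolons, each of 4 numbers parted by spaces: the shift along the world's x, y, z in mm, then the turn about the world's z in rad. A call has 1 to 10 rows; each row shifts and turns the commanded pose from where the row before left it; what a row does not reach is not made up. A row lasts 1/8 s, in which the tool goes at most 62.5 mm and 10.7 degrees, less where a joint would pass 70% of its speed; a pose out of reach is approached as far as the arm can. A call is refused whole if a number of a shift passes 62.5 or a number of a turn 0.188, either way. A call with a gripper value outside its range is refused whole. "grip" is the finger opening in mm, from 0 to 85.4, set as the call begins (left out, the last holds). The fingers move at their own pace and stop on an object; "grip_force" is the grip in N (left out, the last holds). Time passes only in rows, so rows that do not move let the fingers close. It gives the time, the measured TCP pose, the force and the opening at its end, in the units of the state.
- arm.observe(): the state, without advancing time (a new reading comes with each control period).
- arm.capture(name): name is "scene" or "top" or "wrist"; returns (picture, depth): 480x640x3 uint8, red, green, blue; 480x640 float32, m along the optical axis (not along the pixel's ray), 0 where there is no reading.
- arm.calibration(name): a dict with "fov_y" (degrees; the focal length in pixels is half the picture's height over the tangent of half this angle, whatever the lens; pixels are square), "cx", "cy" (the principal point, pixels), "k1" (the pictures are not rectified: a ray, as slopes to the right and down, at radius r is drawn at 1 + k1 r^2 times it, then the intrinsics apply), "eye" and "attitude" of the camera in the world. Camera axes: x right, y down, z forward; pixel columns grow to the right and rows downward; lengths in m; the calibration is good to about 2 mm. A picture is of the moment at which its call begins: read the wrist's pose just before it. calibration takes no time and is no camera call; for the wrist camera it gives the pose at the moment of the call.
- arm.sign_off(): hands the job in, once; it reports no verdict.
The state is a dict: "t": time; "q": joint angles; "dq": joint speeds; "tau": joint torques, N m; "eef_pos": TCP position; "eef_rot": TCP orientation; "ft_force": force on the tool from outside, world axes, zero at the start; "moment": the same for the moment, N m; "grip_width": finger opening in m.
Only numpy, scipy, OpenCV 4.12 (cv2) and the standard library are available. Lean on these libraries where they do the work, as an engineer would, in place of code of your own. Each camera call takes 0.05 s, during which the arm holds its last target.

## Task

Pick up the slotted tube tray by its grip, set it over the two snap hooks of the bench shaker and press it straight down until both sides click and it lies flat on the platform, then let go. Press gently, only as hard as the clicks need: the hooks crack if the tray is forced down with more than about 25 N. Leave everything else on the bench where it is.

Things in the scene. Friction and masses are not known exactly. Their poses are not given: they have to be found in the camera images.
- tray_grip (a point): Centre of the loose tube tray's grip: an upright rib 44 (x) x 14 (y) x 36 (z) mm in the middle of the plate, to be pinched across its 14 mm (along y). The point is 28 mm above the tray's underside and 18 mm above the plate's upper face (keep the fingertips above that face). x along the tray, z up.
- tray_end_a (a point): Point on the tray's underside near its +x end, 68 mm from the middle.
- tray_end_b (a point): Point on the tray's underside near its -x end, 68 mm from the middle.
- seat (a point): Centre of the upper face of the shaker's aluminium platform (170 x 120 mm), about 105 mm above the bench; x runs through both hooks, z up. Home, the tray's underside lies on this face, its middle here and its x along this x (either way); tray_grip is then 28 mm above. The platform rides on rubber mounts: it yields straight down 1 mm per 3 N, 11 mm at most, and this point with it.
- hook_a (a joint): Springy snap hook at +x of the platform: stem 14 mm wide (y), at 56 to 60 mm from the middle; barb pointing outwards to 64 mm, its flat underside 11 mm above the platform; above it a ramp back to 58 mm at the tip, 22 mm up. The slot's outer edge (61 mm) bends it inwards until the barb springs out over the plate. Value: inward bend, rad; 0 straight, about 0.12 passing the barb.
- hook_b (a joint): The same hook at -x, barb towards -x. Pressing the tray over both takes about 10 to 20 N in all, most of it in the last few millimetres; the click is a drop of the force as the barb springs out (1 mm of free height remains between plate and barb).
- shaker: The fixed case of the bench shaker, white, 200 x 250 x 75 mm, black knobs on its front, carrying the platform with the hooks. Origin: centre of its underside, on the bench.
- tray: The tube tray (dark grey plastic, 140 g): flat plate 150 (x) x 84 (y) x 10 mm with a slot through it near each end (51 to 61 mm from the middle along x, 17 mm along y; the outer edge a 2 mm thin lip at the top), the grip rib, and four sleeves 21 mm wide, 12 mm high on the plate at x +-38, y +-27 mm. Fits either way round. Starts flat on the bench. Origin: centre of its underside.
- blank_tray: Bystander: a shorter dark grey tray (112 x 84 x 10 mm) with the same grip and sleeves but no slots; does not fit. Origin: centre of its underside.
- beaker: Bystander: glass beaker, 62 mm wide, 85 mm high. Origin: centre of its underside.
- sponge: Bystander: sponge block 60 x 45 x 28 mm. Origin: centre of its underside.
- wash_bottle: Bystander: clear plastic bottle, 64 mm wide, 160 mm high. Origin: centre of its underside.
- bowl: Bystander: white ceramic bowl, 110 mm wide, 50 mm high. Origin: centre of its underside.
- jar: Bystander: amber glass jar, 70 mm wide, 90 mm high. Origin: centre of its underside.
- can: Bystander: steel can, 66 mm wide, 100 mm high. Origin: centre of its underside.
Mind the look-alikes: they are no part of the job. Leave any turquoise look-alike of the tray alone.

How it is judged (in metres and radians):
At the end, for the whole second after the job is handed in: The slotted tray lies on the platform with both ends within 2 mm of its face, centred within 4 mm and in line with the hooks within 0.08 rad, both hooks sprung back out over the plate (bent less than 0.04 rad), released and at rest (z of each of tray_end_a, tray_end_b in the frame of seat below 0.002 m and horizontal distance between tray and seat below 0.004 m and angle between the x axis of tray and the x axis of seat, either way round below 0.08 rad and value of joint each of hook_a, hook_b below 0.04 rad and linear speed of tray below 0.02 m/s); the robot touches nothing.
It fails at once if The tray is forced against the shaker with more than 27 N (contact force between tray and shaker above 27 N).
It fails at once if A bystander is moved by more than 20 mm (distance of any of blank_tray, beaker, sponge, wash_bottle, bowl, jar, can from where it was at the start of the episode above 0.02 m).
It also fails if it takes over 67 s, if anything falls off the work surface, if the arm or the gripper's body presses on something with over 40 N, if the wrist force passes 120 N, or if a joint passes its speed limit or range.

## Working session

There is one attempt and no reset: what is moved stays moved. The work goes in short steps, Python scripts to look and compute and a tool call to move; the robot and the scene stay as the last step left them, time stands still between calls to the robot, and variables do not carry over. Pictures are saved under pics/ and viewed, and the job is handed in when it is done.

Besides the shell and the picture viewer there is one more tool, called after "Call:" by a JSON object that holds its "name" and its "arguments", one argument or row to a line. servo_tool: Moves the arm, as the interface text tells. Its arguments: {"type":"object","properties":{"series":{"type":"string"},"grip":{"type":"number"},"grip_force":{"type":"number"}},"required":["series"]}

```bash
mkdir -p pics; cat > h.py <<'E'
import numpy as np, cv2
from bench import arm
from scipy.spatial.transform import Rotation as R
def save(n,im): cv2.imwrite('pics/'+n,cv2.cvtColor(im,cv2.COLOR_RGB2BGR))
E
python3 - <<'E'
from h import *
s=arm.observe();print(s)
for n in ["scene","top","wrist"]:
    c=arm.calibration(n);print(n,c)
    p,d=arm.capture(n);save(n+'0.png',p);np.savez('pics/'+n+'0.npz',p=p,d=d)
E
```

```text
{'t': 0.0, 'q': array([-6.55457010e+01,  1.36812644e+01, -8.17575791e-01,  7.55847532e+01,
        9.38512536e-05,  8.99991739e+01]), 'dq': array([ 0.03484553,  0.05798773,  0.06961753, -0.04479024, -0.1054984 ,
        0.08209612]), 'tau': array([ 5.44303439e-04, -5.38779294e+01,  3.46437764e+01,  1.84489531e-02,
        7.75189875e-06, -5.45703855e-06]), 'eef_pos': array([ 0.21720109, -0.47761256,  0.30327044]), 'eef_rot': array([-9.00835934e+01,  9.50564457e-05, -1.55544875e+02]), 'ft_force': array([0.36056555, 0.26010254, 0.27740298]), 'moment': array([ 0.00630413, -0.04895879,  0.01109108]), 'grip_width': 0.08567907101884513}
scene {'fov_y': 44.36253269369508, 'cx': 316.53281821610517, 'cy': 236.38250669526332, 'k1': -0.013086006558614091, 'eye': array([0.95787846, 0.36598534, 1.07310638]), 'attitude': array([-148.61656922,   -0.43854537,  138.45229388])}
top {'fov_y': 49.004663167154064, 'cx': 323.69767685251054, 'cy': 240.81805499491762, 'k1': -0.015416904640795478, 'eye': array([ 0.46238656, -0.05544577,  1.25689986]), 'attitude': array([-176.22727103,   -1.67457821,  -88.56376192])}
wrist {'fov_y': 64.84277913362395, 'cx': 320.4102021631051, 'cy': 233.70782107997783, 'k1': -0.04873349938153853, 'eye': array([ 0.27908079, -0.45001426,  0.37313864]), 'attitude': array([ 1.64385423e+02,  4.25015851e-02, -6.55790813e+01])}
```

View pics/top0.png

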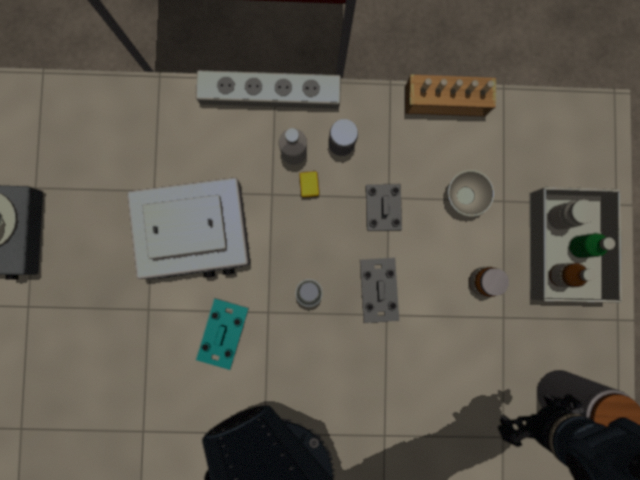

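View pics/scene0.png

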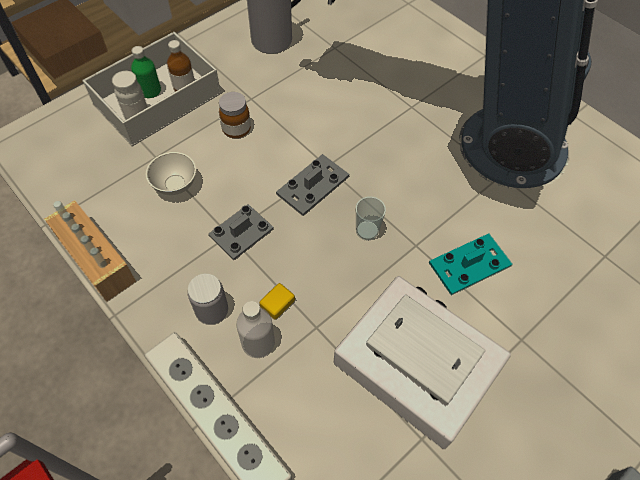

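View pics/wrist0.png

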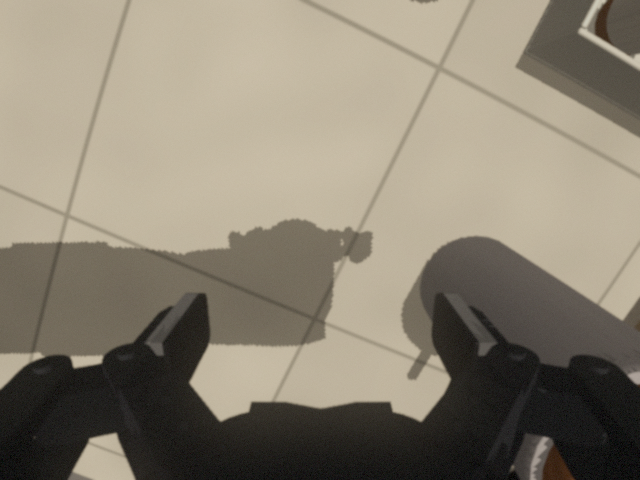

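The top view shows the slotted tray at (380,290), the blank one at (384,207), and the platform at (184,226) with its hooks at (155,230) and (211,223). Next I'll measure these.

```bash
cat >> h.py <<'E'
def K(c):
    f=240/np.tan(np.radians(c['fov_y']/2)); return f
def ray(c,uv):
    uv=np.atleast_2d(np.array(uv,float)); f=K(c)
    d=(uv-[c['cx'],c['cy']])/f
    x=d.copy()
    for _ in range(20): x=d/(1+c['k1']*(x**2).sum(1,keepdims=True))
    r=np.c_[x,np.ones(len(x))]
    return r@R.from_euler('xyz',c['attitude'],degrees=True).as_matrix().T
def onz(c,uv,z):
    r=ray(c,uv); e=np.array(c['eye']); return e+r*((z-e[2])/r[:,2])[:,None]
def proj(c,P):
    p=(np.atleast_2d(P)-c['eye'])@R.from_euler('xyz',c['attitude'],degrees=True).as_matrix()
    x=p[:,:2]/p[:,2:]; x=x*(1+c['k1']*(x**2).sum(1,keepdims=True))
    return x*K(c)+[c['cx'],c['cy']]
E
python3 - <<'E'
from h import *
c=arm.calibration('top'); z=np.load('pics/top0.npz');p=z['p']
def mask(lo,hi,box):
    h=cv2.cvtColor(p,cv2.COLOR_RGB2HSV);m=cv2.inRange(h,lo,hi);k=np.zeros_like(m);x0,y0,x1,y1=box;k[y0:y1,x0:x1]=m[y0:y1,x0:x1];return k
for n,b in [('slot',(345,245,415,335)),('blank',(350,170,415,245))]:
    x0,y0,x1,y1=b; g=cv2.cvtColor(p,cv2.COLOR_RGB2GRAY)[y0:y1,x0:x1]
    t,m=cv2.threshold(g,0,255,cv2.THRESH_BINARY_INV+cv2.THRESH_OTSU)
    cs,_=cv2.findContours(m,cv2.RETR_EXTERNAL,cv2.CHAIN_APPROX_NONE);k=max(cs,key=cv2.contourArea)+np.array([x0,y0])
    w=onz(c,k[:,0],0.010)[:,:2]
    r=cv2.minAreaRect((w*1000).astype(np.float32));print(n,t,r,cv2.boxPoints(r))
print('hooks',onz(c,[[155,230],[211,223]],.12))
print('depth plat',z['d'][226,184],z['d'][290,370])
q=cv2.resize(p[165:300,110:260],None,fx=5,fy=5,interpolation=cv2.INTER_CUBIC)[:600,:800];save('plat.png',q)
q=cv2.resize(p[240:340,340:420],None,fx=6,fy=6,interpolation=cv2.INTER_CUBIC);save('tray.png',q)
E
```

```text
slot 94.0 ((426.43292236328125, -222.7166748046875), (126.51373291015625, 177.7255096435547), 75.36569213867188) [[ 324.47128 -261.4703 ]
 [ 496.431   -306.37244]
 [ 528.39453 -183.96304]
 [ 356.43484 -139.06091]]
blank 93.0 ((626.8827514648438, -223.36270141601562), (120.10523223876953, 103.02405548095703), 5.24823522567749) [[ 562.37006 -177.5597 ]
 [ 571.79376 -280.15186]
 [ 691.39545 -269.1657 ]
 [ 681.97174 -166.57355]]
hooks [[0.55171076 0.27665207 0.12      ]
 [0.57014588 0.15733457 0.12      ]]
depth plat 1.1503968 1.2428843
```

View pics/plat.png

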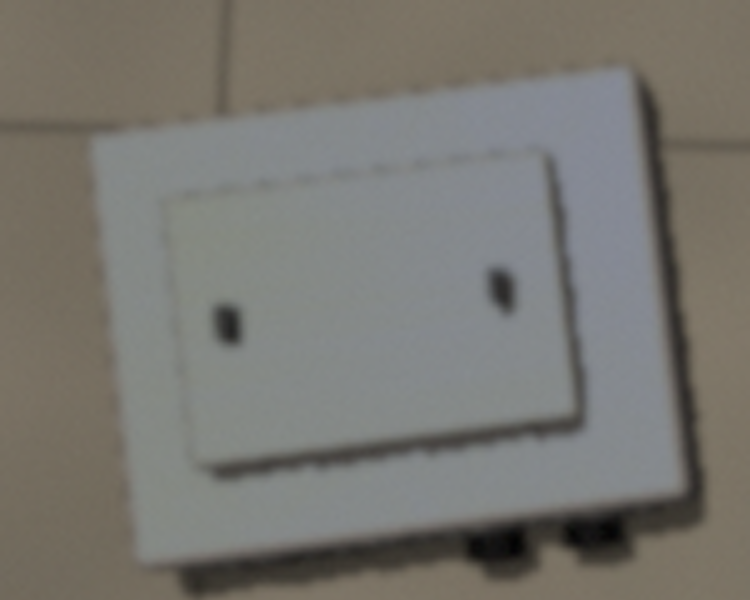

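View pics/tray.png

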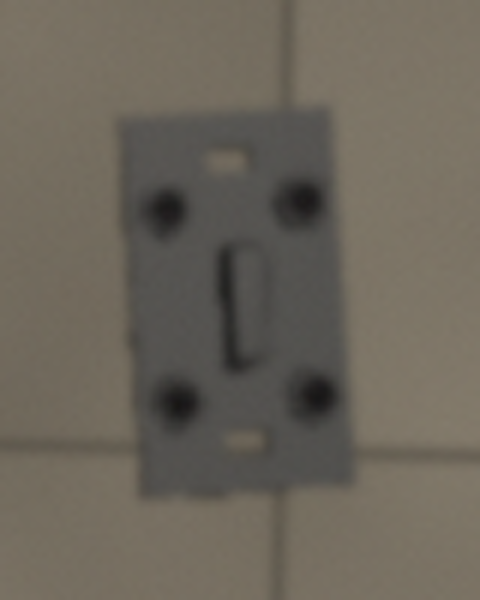

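```bash
python3 - <<'E'
from h import *
c=arm.calibration('top')
k=np.array([[120,117],[328,108],[355,484],[140,494]])/6+[340,240]-.4
w=onz(c,k,.010);print(w,w.mean(0))
d=(w[0]+w[1]-w[2]-w[3])/2;print('yaw',np.degrees(np.arctan2(d[1],d[0])),np.linalg.norm(d), np.linalg.norm(w[0]-w[1]))
s=np.array([[228,160],[245,440]])/6+[340,240]-.4
v=onz(c,s,.008);e=v[0]-v[1];print('slots',v,v.mean(0),np.degrees(np.arctan2(e[1],e[0])),np.linalg.norm(e))
k=np.array([[163,200],[548,151],[580,412],[205,465]])/5+[110,165]-.4
w=onz(c,k,.105);print(w,w.mean(0))
d=(w[1]+w[2]-w[0]-w[3])/2;print('yaw',np.degrees(np.arctan2(d[1],d[0])),np.linalg.norm(d))
h=np.array([[228,325],[502,290]])/5+[110,165]-.4
v=onz(c,h,.118);e=v[1]-v[0];print(v,v.mean(0),np.degrees(np.arctan2(e[1],e[0])),np.linalg.norm(e))
E
```

```text
[[ 0.50435855 -0.17614001  0.01      ]
 [ 0.51006526 -0.25873307  0.01      ]
 [ 0.36231141 -0.27186692  0.01      ]
 [ 0.35653616 -0.18708694  0.01      ]] [ 0.43331785 -0.22345673  0.01      ]
yaw 4.657636906355907 0.14827777648116272 0.08278997570510467
slots [[ 0.48849945 -0.21958547  0.008     ]
 [ 0.37841095 -0.2283609   0.008     ]] [ 0.4334552  -0.22397319  0.008     ] 4.557550823317621 0.11043769679061144
[[0.60778019 0.31142316 0.105     ]
 [0.63418823 0.14468615 0.105     ]
 [0.51991436 0.12640008 0.105     ]
 [0.49254028 0.28776781 0.105     ]] [0.56360577 0.2175693  0.105     ]
yaw -80.69100282736727 0.166241718390404
[[0.5527438  0.27684792 0.118     ]
 [0.57114347 0.15989399 0.118     ]] [0.56194363 0.21837095 0.118     ] -81.05927972166123 0.11839244452783781
```

Call:
{"name": "servo_tool", "arguments": {
  "series": "22 25 -2 -0.035;22 25 -2 -0.035;22 25 -2 -0.035;22 25 -2 -0.035;22 25 -2 -0.035;22 25 -2 -0.035;22 25 -2 -0.035;21 26 -2 -0.035;21 26 -2 -0.034;20 27 -2 -0.034",
  "grip": 60,
  "grip_force": 40
}}

```text
t: 1.4
eef_pos: [0.4339, -0.2229, 0.2836]
eef_rot: [-90.0, -0.0, -175.5]
ft_force: [-0.0, -0.6, -0.3]
grip_width: 0.06
```

Call:
{"name": "servo_tool", "arguments": {
  "series": "0 0 0 0;0 0 0 0;0 0 0 0"
}}

```text
t: 1.78
eef_pos: [0.4329, -0.2244, 0.2839]
eef_rot: [-90.0, -0.0, -175.5]
ft_force: [-0.4, -1.0, 0.6]
grip_width: 0.0599
```

```bash
python3 - <<'E'
from h import *
s=arm.observe();print(s['q'],s['eef_pos'],s['eef_rot'],s['grip_width'],s['ft_force'])
c=arm.calibration('wrist');p,d=arm.capture('wrist');save('wrist1.png',p);np.savez('pics/wrist1.npz',p=p,d=d,c=c);print(c)
E
```

```text
[-2.74033509e+01  1.04442301e+01 -7.92404065e+00  7.16385306e+01
 -4.11059238e-03  1.48122614e+02] [ 0.43288805 -0.2244389   0.28389071] [-9.00001012e+01 -7.94640843e-03 -1.75525965e+02] 0.05991057852241854 [-0.35247938 -1.0226561   0.5738252 ]
{'fov_y': 64.84277913362395, 'cx': 320.4102021631051, 'cy': 233.70782107997783, 'k1': -0.04873349938153853, 'eye': array([ 0.50063402, -0.21963009,  0.3536715 ]), 'attitude': array([ 1.64386615e+02, -2.66750385e-02, -8.55596136e+01])}
```

View pics/wrist1.png

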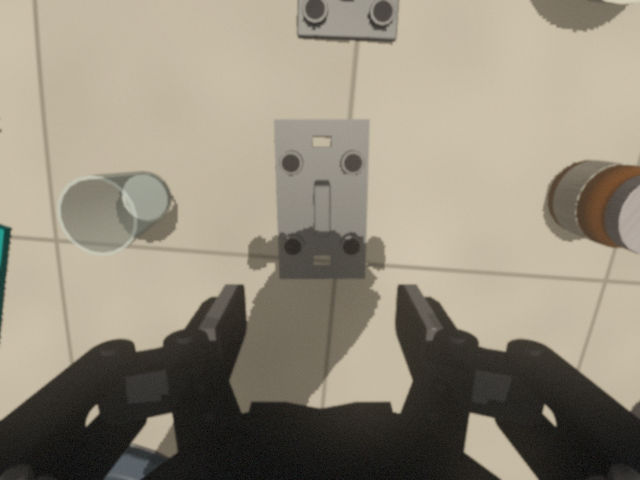

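The wrist view shows the tray plate with corners about (275,120), (369,120), (366,278), (279,278). The rib top runs from (322,181) to (322,232).

```bash
python3 - <<'E'
from h import *
z=np.load('pics/wrist1.npz',allow_pickle=True);c=z['c'].item();p=z['p']
q=cv2.resize(p[110:290,250:390],None,fx=3.3,fy=3.3,interpolation=cv2.INTER_CUBIC);save('w1z.png',q)
w=onz(c,[[275,120],[369,120],[366,278],[279,278]],.010);print(w,w.mean(0))
d=(w[0]+w[1]-w[2]-w[3])/2;print('yaw',np.degrees(np.arctan2(d[1],d[0])),np.linalg.norm(d),np.linalg.norm(w[1]-w[0]))
print(onz(c,[[322,182],[322.5,232]],.046))
E
```

```text
[[ 0.50484388 -0.17959998  0.01      ]
 [ 0.51122489 -0.26163193  0.01      ]
 [ 0.36350608 -0.27515058  0.01      ]
 [ 0.35694275 -0.19034654  0.01      ]] [ 0.4341294  -0.22668226  0.01      ]
yaw 4.692459317233206 0.14830707210943997 0.08227976087025932
[[ 0.45864801 -0.22433379  0.046     ]
 [ 0.41655143 -0.22807306  0.046     ]]
```

View pics/w1z.png

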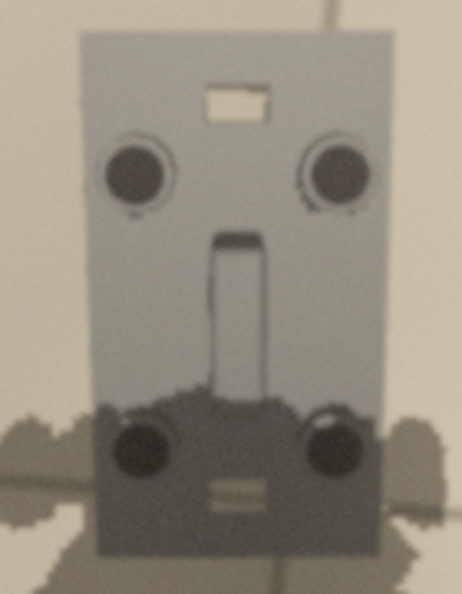

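Call:
{"name": "servo_tool", "arguments": {
  "series": "1 -2 -25 0.002;0 0 -30 0;0 0 -30 0;0 0 -30 0;0 0 -30 0;0 0 -20 0;0 0 -15 0;0 0 -10 0;0 0 -5 0;0 0 0 0"
}}

```text
t: 3.08
eef_pos: [0.4343, -0.226, 0.0889]
eef_rot: [-90.0, -0.0, -175.4]
ft_force: [0.4, 0.3, -0.2]
grip_width: 0.0599
```

Call:
{"name": "servo_tool", "arguments": {
  "series": "0 0 0 0;0 0 0 0;0 0 0 0;0 0 0 0;0 0 0 0;0 0 0 0;0 0 0 0;0 0 0 0",
  "grip": 0
}}

```text
t: 4.08
eef_pos: [0.4346, -0.226, 0.0893]
eef_rot: [-90.0, 0.0, -175.4]
ft_force: [-0.7, 0.4, 5.8]
grip_width: 0.0135
```

```bash
python3 - <<'E'
from h import *
s=arm.observe();print(s['eef_pos'],s['eef_rot'],s['grip_width'],s['ft_force'])
c=arm.calibration('wrist');p,d=arm.capture('wrist');save('wrist2.png',p);np.savez('pics/wrist2.npz',p=p,d=d,c=c)
E
```

```text
[ 0.43459783 -0.22595624  0.08932744] [-8.99831537e+01  4.50482424e-02 -1.75364763e+02] 0.01347661998845412 [-0.68665582  0.40324854  5.77568932]
```

View pics/wrist2.png

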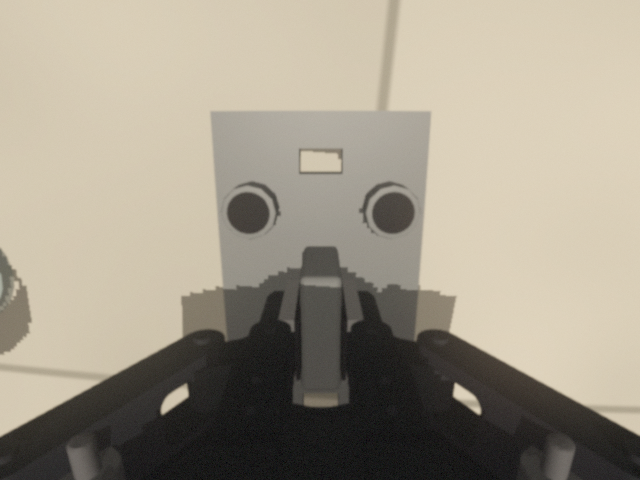

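Grip is on the rib with 13.5 mm opening. The plate's +x edge is at row 111, and the slot is at (321,161). I'll lift and then move towards the shaker.

Call:
{"name": "servo_tool", "arguments": {
  "series": "0 0 0 0;0 0 2 0;0 0 5 0;0 0 10 0;0 0 25 0;0 0 30 0;0 0 30 0;0 0 30 0;0 0 20 0;0 0 0 0",
  "grip": 0,
  "grip_force": 80
}}

```text
t: 5.38
eef_pos: [0.4349, -0.2262, 0.2426]
eef_rot: [-89.9, 0.2, -175.4]
ft_force: [-0.2, -0.3, -0.8]
grip_width: 0.0129
```

```bash
python3 - <<'E'
from h import *
s=arm.observe();print(s['eef_pos'],s['eef_rot'],s['grip_width'],s['ft_force'],s['moment'])
c=arm.calibration('wrist');p,d=arm.capture('wrist');save('wrist3.png',p);np.savez('pics/wrist3.npz',p=p,d=d,c=c)
z=np.load('pics/wrist2.npz',allow_pickle=True);c2=z['c'].item()
w=onz(c2,[[211,111.5],[430.5,111.5],[299,149],[342,149],[343,174],[299,174]],.010);print(w)
m=(w[0]+w[1])/2;d=w[0]-w[1];y=np.arctan2(-d[0],d[1]);print(np.degrees(y),m-.075*np.array([np.cos(y),np.sin(y),0]))
q=cv2.absdiff(p,z['p']);print('grip area diff',q[100:240,200:440].mean())
E
```

```text
[ 0.43490874 -0.22617755  0.24257897] [-8.99048800e+01  1.59497875e-01 -1.75370438e+02] 0.012906922835190203 [-0.20150375 -0.33469059 -0.82002488] [0.01352347 0.02257167 0.04067986]
[[ 0.50546918 -0.17917824  0.01      ]
 [ 0.51215107 -0.26213903  0.01      ]
 [ 0.49407715 -0.21340067  0.01      ]
 [ 0.49541034 -0.22997287  0.01      ]
 [ 0.48584486 -0.23127519  0.01      ]
 [ 0.48445869 -0.21403791  0.01      ]]
4.604819513166886 [ 0.43405222 -0.22667984  0.01      ]
grip area diff 3.6271428571428572
```

View pics/wrist3.png

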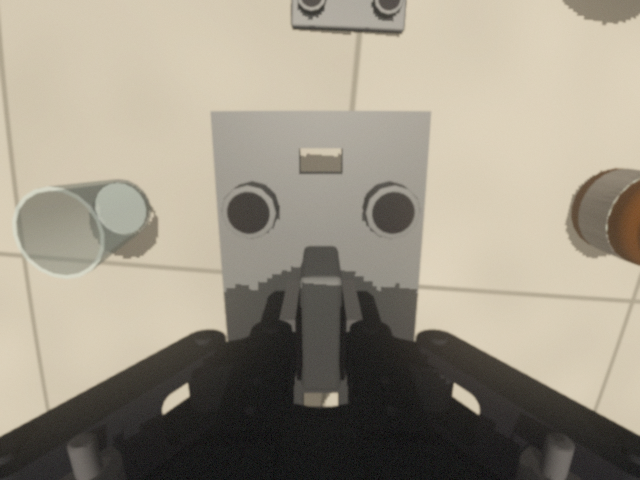

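Call:
{"name": "servo_tool", "arguments": {
  "series": "15 28 2 0.164;16 28 2 0.165;15 28 2 0.165;16 28 2 0.165;15 28 2 0.165;16 28 2 0.165;15 28 2 0.165;16 28 2 0.165;15 27 1 0.165;15 27 1 0.164"
}}

```text
t: 6.68
eef_pos: [0.5882, 0.053, 0.2574]
eef_rot: [-90.1, 0.0, -80.6]
ft_force: [1.0, 0.3, -1.6]
grip_width: 0.0131
```

Call:
{"name": "servo_tool", "arguments": {
  "series": "0 0 0 0;0 0 0 0;0 0 0 0;0 0 0 0"
}}

```text
t: 7.18
eef_pos: [0.588, 0.0514, 0.2589]
eef_rot: [-90.0, -0.0, -81.0]
ft_force: [-0.0, -0.0, -1.7]
grip_width: 0.0126
```

```bash
python3 - <<'E'
from h import *
s=arm.observe();print(s['eef_pos'],s['eef_rot'],s['grip_width'],s['ft_force'],s['moment'],s['q'])
c=arm.calibration('wrist');p,d=arm.capture('wrist');save('wrist4.png',p);np.savez('pics/wrist4.npz',p=p,d=d,c=c,pos=s['eef_pos'],rot=s['eef_rot'])
E
```

```text
[0.58802523 0.05143706 0.25893863] [-9.00077851e+01 -3.92868200e-03 -8.10344802e+01] 0.01259692954846347 [-0.03964945 -0.02261329 -1.65985011] [ 0.00592786 -0.02632134  0.0151417 ] [ 5.00094869e+00  2.10363254e+01  3.22152646e+00  7.21926959e+01
 -4.45754054e-03  8.60354294e+01]
```

View pics/wrist4.png

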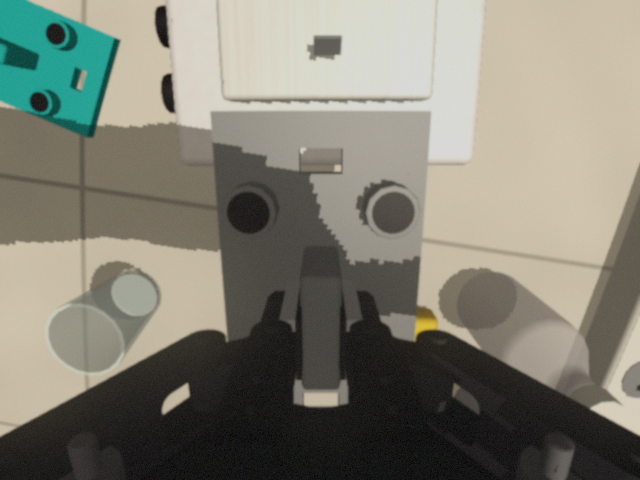

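Near hook visible at (327,45), tray slot at (321,161). Now I'll move forward to see the far hook.

Call:
{"name": "servo_tool", "arguments": {
  "series": "-3 19 1 0;-4 25 0 0;-4 25 0 0;-3 25 0 0;-3 16 0 0;-1 7 0 0;0 0 0 0;0 0 0 0;0 0 0 0;0 0 0 0"
}}

```text
t: 8.48
eef_pos: [0.5704, 0.1687, 0.2599]
eef_rot: [-90.0, -0.0, -81.0]
ft_force: [-1.2, -0.3, -1.9]
grip_width: 0.0129
```

```bash
python3 - <<'E'
from h import *
s=arm.observe();print(s['eef_pos'],s['eef_rot'],s['grip_width'],s['ft_force'],s['moment'],s['q'])
c=arm.calibration('wrist');p,d=arm.capture('wrist');save('wrist5.png',p);np.savez('pics/wrist5.npz',p=p,d=d,c=c,pos=s['eef_pos'],rot=s['eef_rot'])
q=cv2.resize(p[0:120,250:400],None,fx=5,fy=5,interpolation=cv2.INTER_CUBIC);save('w5z.png',q)
p=np.load('pics/wrist4.npz')['p'] if 0 else np.load('pics/wrist4.npz',allow_pickle=True)['p']
q=cv2.resize(p[0:120,250:400],None,fx=5,fy=5,interpolation=cv2.INTER_CUBIC);save('w4z.png',q)
E
```

```text
[0.57041105 0.1686615  0.25986378] [-9.00075603e+01 -1.87529708e-03 -8.09865418e+01] 0.012871736061270081 [-1.24264083 -0.32039454 -1.93045437] [-0.00407147  0.0324939   0.03011391] [ 1.64724588e+01  2.14595954e+01  4.01038616e+00  7.25585305e+01
 -8.77976152e-04  9.74590007e+01]
```

View pics/wrist5.png

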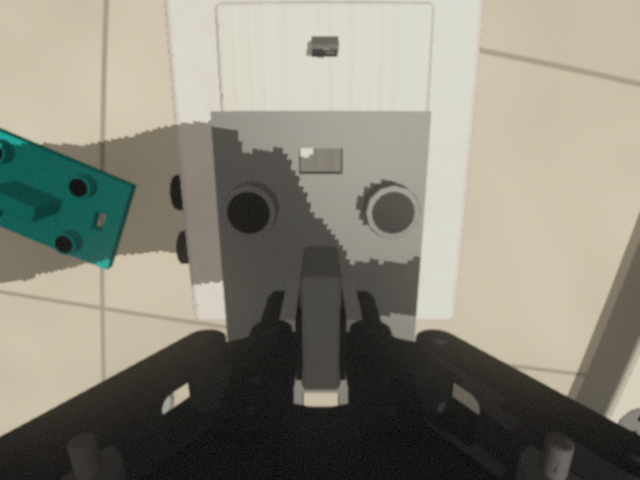

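View pics/w4z.png

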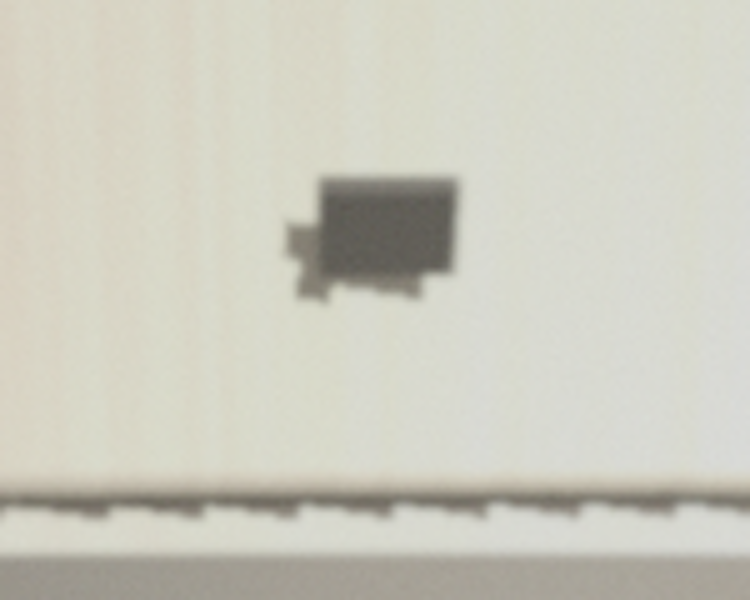

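View pics/w5z.png

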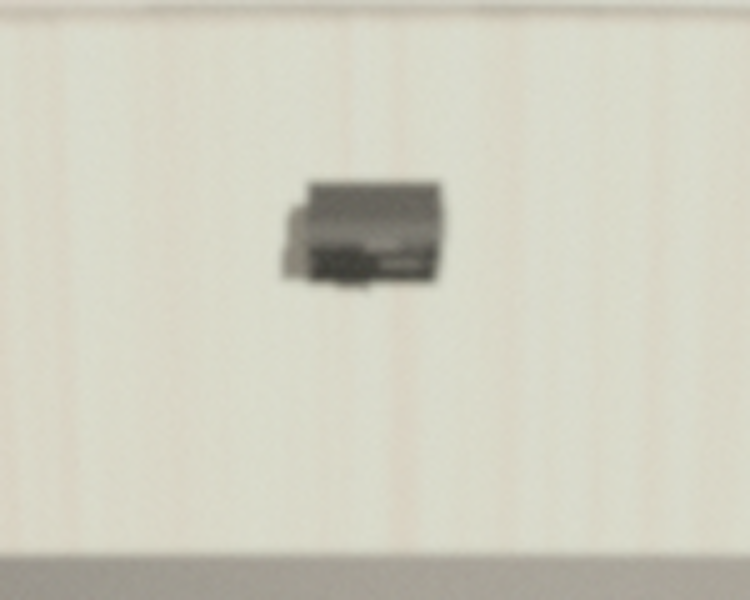

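```bash
python3 - <<'E'
from h import *
g={}
for n in (4,5):
    z=np.load(f'pics/wrist{n}.npz',allow_pickle=True);c=z['c'].item()
    k=lambda pts:np.array(pts)/5+[250,0]-.4
    if n==4:
        A=onz(c,k([[388,193]]),.127)[0]; B=onz(c,k([[388,270]]),.116)[0];P=onz(c,k([[388,495]]),.105)[0]
        print('near tip',A,'barb',B,'edge',P); g['n']=(A,B,P)
    else:
        A=onz(c,k([[375,243]]),.127)[0]; B=onz(c,k([[375,183]]),.116)[0];P=onz(c,k([[375,12]]),.105)[0]
        print('far tip',A,'barb',B,'edge',P); g['f']=(A,B,P)
    # tray slot in hand
    pos=z['pos'];R_=R.from_euler('xyz',z['rot'],degrees=True)
    zt=pos[2]-.0893+.010
    w=onz(c,[[211,111.5],[430.5,111.5]],zt);s=onz(c,[[299,149],[342,149],[343,174],[299,174]],zt)
    d=w[0]-w[1];y=np.arctan2(-d[0],d[1]);m=w.mean(0)-.075*np.array([np.cos(y),np.sin(y),0])
    print('pos',pos,'tray yaw',np.degrees(y),'ctr',m,'rel',m-pos,'slot',s.mean(0)-pos)
    # platform side edges along rows
    gr=cv2.cvtColor(z['p'],cv2.COLOR_RGB2GRAY).astype(float)
    for r in ((60,90) if n==4 else (30,60,90)):
        row=gr[r-3:r+4].mean(0); 
        for a,b in ((205,240),(415,450)):
            dd=np.diff(cv2.GaussianBlur(row[None],(0,0),1)[0])[a:b];i=a+np.argmin(row[a:b]);print(r,i,end=' ')
    print()
for i,nm in enumerate(['tip','barb','edge']):
    a,b=g['n'][i],g['f'][i];d=b-a;print(nm,(a+b)/2,np.degrees(np.arctan2(d[1],d[0])),np.hypot(d[0],d[1]))
E
```

```text
near tip [0.57380404 0.16124705 0.127     ] barb [0.57480711 0.15622632 0.116     ] edge [0.57844609 0.13487764 0.105     ]
pos [0.58802523 0.05143706 0.25893863] tray yaw 98.93417450444873 ctr [0.58797886 0.05047162 0.17963863] rel [-4.63707584e-05 -9.65446318e-04 -7.93000000e-02] slot [-0.00875458  0.05444166 -0.0793    ]
60 220 60 433 90 222 90 431 
far tip [0.5555592  0.27392681 0.127     ] barb [0.55442343 0.28175635 0.116     ] edge [0.55145631 0.30100696 0.105     ]
pos [0.57041105 0.1686615  0.25986378] tray yaw 98.98108908367037 ctr [0.5703725  0.16770187 0.18056378] rel [-3.85499252e-05 -9.59630562e-04 -7.93000000e-02] slot [-0.00879212  0.05443443 -0.0793    ]
30 217 30 432 60 218 60 430 90 220 90 428 
tip [0.56468162 0.21758693 0.127     ] 99.19737511276949 0.11414728202181615
barb [0.56461527 0.21899133 0.116     ] 99.22323968423363 0.12717422460112635
edge [0.5649512 0.2179423 0.105    ] 99.22779236072633 0.16830745827245178
```

Seat is at (0.5647, 0.2180), yaw 99.2°, and the tips, barbs and edges agree. The tray sits about (0, -1) mm off the tool centre. I'll move above it and check through the slot.

Call:
{"name": "servo_tool", "arguments": {
  "series": "-1 9 0 0.004;-2 15 0 0;-2 15 -5 0;-1 8 -5 0;0 3 -5 0;0 0 -5 0;0 0 -5 0;0 0 -3 0;0 0 0 0;0 0 0 0"
}}

```text
t: 9.78
eef_pos: [0.5644, 0.219, 0.2321]
eef_rot: [-90.0, 0.0, -80.7]
ft_force: [-0.2, -0.3, -1.6]
grip_width: 0.0125
```

```bash
python3 - <<'E'
from h import *
s=arm.observe();print(s['eef_pos'],s['eef_rot'],s['ft_force'],s['moment'])
c=arm.calibration('wrist');p,d=arm.capture('wrist');np.savez('pics/wrist6.npz',p=p,d=d,c=c,pos=s['eef_pos'],rot=s['eef_rot'])
q=cv2.resize(p[100:220,250:400],None,fx=5,fy=5,interpolation=cv2.INTER_CUBIC);save('w6z.png',q)
p,d=arm.capture('scene');np.savez('pics/scene6.npz',p=p)
q=cv2.resize(p[250:400,330:510],None,fx=4,fy=4,interpolation=cv2.INTER_CUBIC);save('s6z.png',q)
E
```

```text
[0.56441484 0.21901394 0.23205814] [-8.99903726e+01  3.71810447e-03 -8.07299590e+01] [-0.21423388 -0.27034668 -1.56978353] [-0.01148636  0.01955071 -0.03647663]
```

View pics/w6z.png

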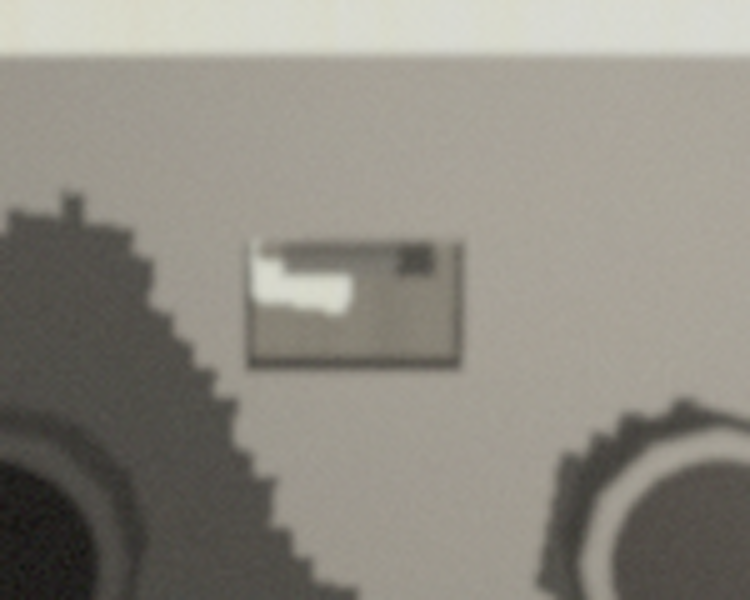

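View pics/s6z.png

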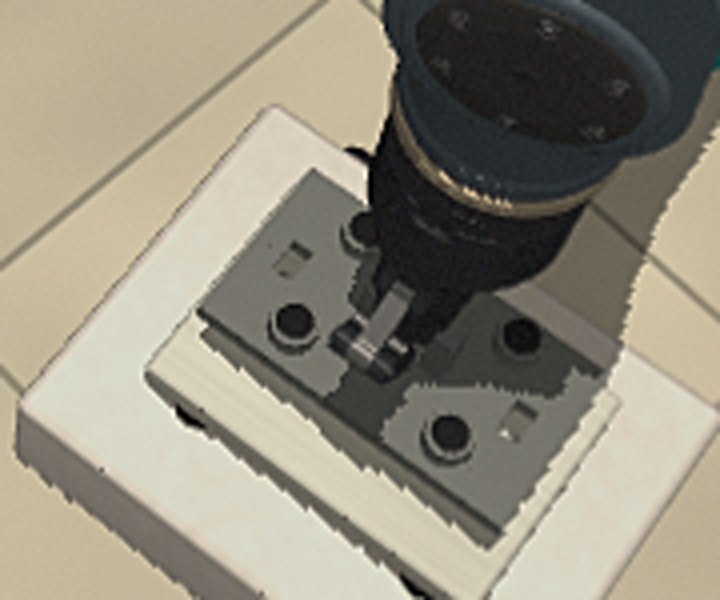

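Through the slot, the far hook sits about 0.4 mm to the right of the slot centre. I'll shift +0.4 mm in x and descend, watching the force.

Call:
{"name": "servo_tool", "arguments": {
  "series": "0.4 0 -2 0;0 0 -3 0;0 0 -3 0;0 0 -3 0;0 0 -2 0;0 0 -1 0;0 0 -1 0;0 0 -1 0;0 0 0 0"
}}

```text
t: 11.0
eef_pos: [0.5647, 0.2191, 0.2158]
eef_rot: [-90.0, -0.0, -80.7]
ft_force: [-0.5, 0.6, -2.7]
grip_width: 0.0124
```

Call:
{"name": "servo_tool", "arguments": {
  "series": "0 0 -1 0;0 0 -1 0;0 0 -1 0;0 0 -1 0;0 0 0 0"
}}

```text
t: 11.62
eef_pos: [0.5647, 0.2191, 0.2118]
eef_rot: [-90.0, -0.0, -80.7]
ft_force: [-0.2, -0.8, -1.5]
grip_width: 0.0131
```

No contact at 4 mm below tip level, so the hooks are inside the slots.

Call:
{"name": "servo_tool", "arguments": {
  "series": "0 0 -1 0;0 0 -1 0;0 0 -1 0;0 0 -1 0;0 0 -1 0;0 0 -1 0;0 0 -1 0;0 0 0 0"
}}

```text
t: 12.62
eef_pos: [0.5647, 0.2191, 0.2048]
eef_rot: [-90.0, -0.0, -80.7]
ft_force: [-0.8, 0.8, -1.9]
grip_width: 0.0126
```

```bash
python3 - <<'E'
from h import *
s=arm.observe();print(s['eef_pos'],s['ft_force'],s['moment'])
p,d=arm.capture('scene');q=cv2.resize(p[250:400,330:510],None,fx=4,fy=4,interpolation=cv2.INTER_CUBIC);save('s7z.png',q)
p,d=arm.capture('wrist');q=cv2.resize(p[100:220,250:400],None,fx=5,fy=5,interpolation=cv2.INTER_CUBIC);save('w7z.png',q)
E
```

```text
[0.56467574 0.21911262 0.20476002] [-0.78808383  0.77665673 -1.939641  ] [-0.03612139  0.03263568 -0.0136591 ]
```

View pics/s7z.png

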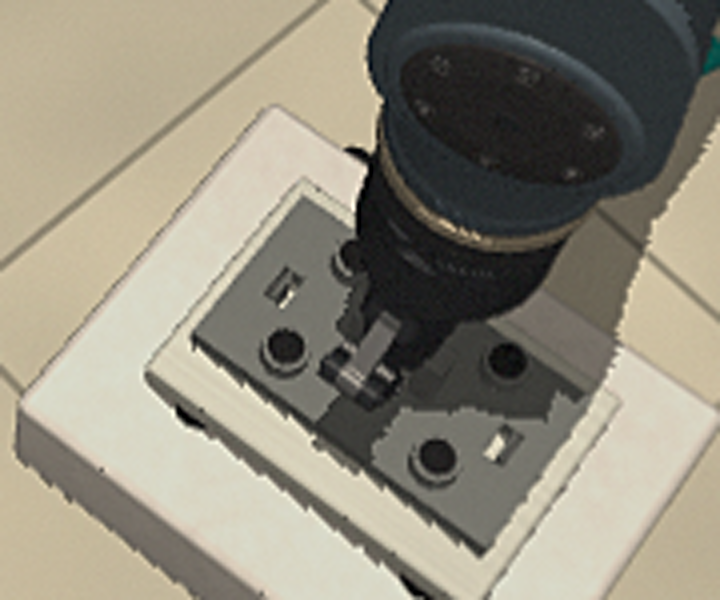

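View pics/w7z.png

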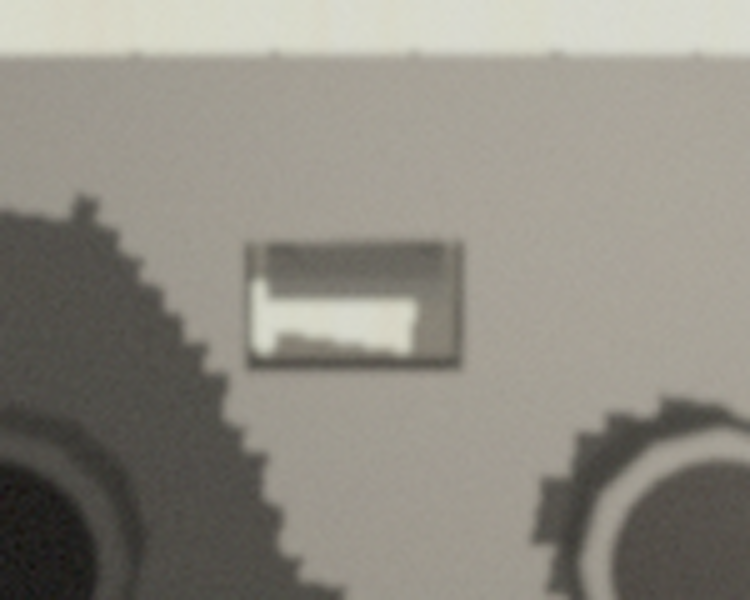

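Both hooks are inside their slots. The far hook spans 262–444 within the slot's 250–462, so it is centred. Now I'll press in small steps.

Call:
{"name": "servo_tool", "arguments": {
  "series": "0 0 -0.7 0;0 0 -0.7 0;0 0 -0.7 0;0 0 -0.7 0;0 0 0 0"
}}

```text
t: 13.35
eef_pos: [0.5648, 0.2192, 0.2021]
eef_rot: [-90.0, 0.0, -80.7]
ft_force: [-0.2, 0.2, -0.4]
grip_width: 0.0123
```

Call:
{"name": "servo_tool", "arguments": {
  "series": "0 0 -0.7 0;0 0 -0.7 0;0 0 -0.7 0;0 0 0 0"
}}

```text
t: 13.85
eef_pos: [0.5649, 0.2192, 0.2002]
eef_rot: [-90.0, 0.0, -80.7]
ft_force: [0.6, 0.5, 3.3]
grip_width: 0.0127
```

Call:
{"name": "servo_tool", "arguments": {
  "series": "0 0 -0.7 0;0 0 -0.7 0;0 0 -0.7 0;0 0 0 0"
}}

```text
t: 14.35
eef_pos: [0.5649, 0.2192, 0.1983]
eef_rot: [-90.0, 0.0, -80.7]
ft_force: [0.1, 0.6, 5.8]
grip_width: 0.0128
```

Call:
{"name": "servo_tool", "arguments": {
  "series": "0 0 -0.7 0;0 0 -0.7 0;0 0 0 0"
}}

```text
t: 14.72
eef_pos: [0.565, 0.2192, 0.1971]
eef_rot: [-89.9, 0.0, -80.7]
ft_force: [0.1, 0.2, 7.8]
grip_width: 0.0127
```

Call:
{"name": "servo_tool", "arguments": {
  "series": "0 0 -0.7 0;0 0 -0.7 0;0 0 0 0"
}}

```text
t: 15.1
eef_pos: [0.5651, 0.2193, 0.196]
eef_rot: [-89.9, 0.0, -80.7]
ft_force: [-1.0, -1.2, 10.1]
grip_width: 0.0129
```

Call:
{"name": "servo_tool", "arguments": {
  "series": "0 0 -0.7 0;0 0 -0.7 0;0 0 0 0"
}}

```text
t: 15.48
eef_pos: [0.5652, 0.2193, 0.1949]
eef_rot: [-89.9, 0.0, -80.7]
ft_force: [-1.5, -0.6, 12.8]
grip_width: 0.0126
```

Call:
{"name": "servo_tool", "arguments": {
  "series": "0 0 -0.5 0;0 0 -0.5 0;0 0 0 0"
}}

```text
t: 15.85
eef_pos: [0.5653, 0.2193, 0.1941]
eef_rot: [-89.9, 0.0, -80.7]
ft_force: [-0.7, -0.1, 14.2]
grip_width: 0.0128
```

Call:
{"name": "servo_tool", "arguments": {
  "series": "0 0 -0.5 0;0 0 -0.5 0;0 0 0 0"
}}

```text
t: 16.23
eef_pos: [0.5653, 0.2194, 0.1934]
eef_rot: [-89.8, 0.0, -80.7]
ft_force: [-1.4, -0.5, 15.6]
grip_width: 0.0125
```

Call:
{"name": "servo_tool", "arguments": {
  "series": "0 0 -0.5 0;0 0 -0.5 0;0 0 0 0"
}}

```text
t: 16.6
eef_pos: [0.5652, 0.2192, 0.1914]
eef_rot: [-89.9, 0.0, -80.7]
ft_force: [0.8, 1.2, 8.2]
grip_width: 0.0127
```

The force dropped from 15.6 to 8.2 N, so at least one side clicked. Checking both sides.

```bash
python3 - <<'E'
from h import *
s=arm.observe();print(s['eef_pos'],s['eef_rot'],s['ft_force'],s['moment'])
p,d=arm.capture('scene');q=cv2.resize(p[260:400,340:510],None,fx=4.2,fy=4.2,interpolation=cv2.INTER_CUBIC);save('s8z.png',q)
p,d=arm.capture('wrist');q=cv2.resize(p[100:220,250:400],None,fx=5,fy=5,interpolation=cv2.INTER_CUBIC);save('w8z.png',q)
E
```

```text
[0.56521658 0.21923431 0.19144516] [-8.99002343e+01  1.06660031e-02 -8.07231163e+01] [0.75873119 1.16134289 8.24852259] [ 0.07488891 -0.08016524  0.01617431]
```

View pics/s8z.png

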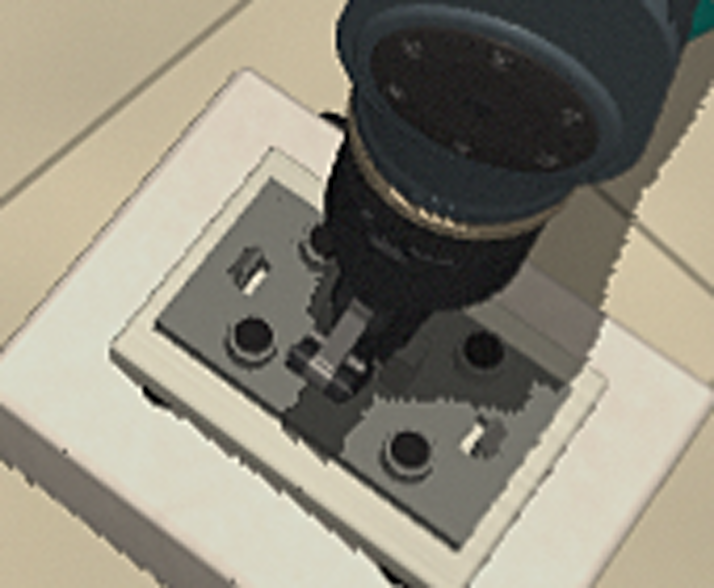

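View pics/w8z.png

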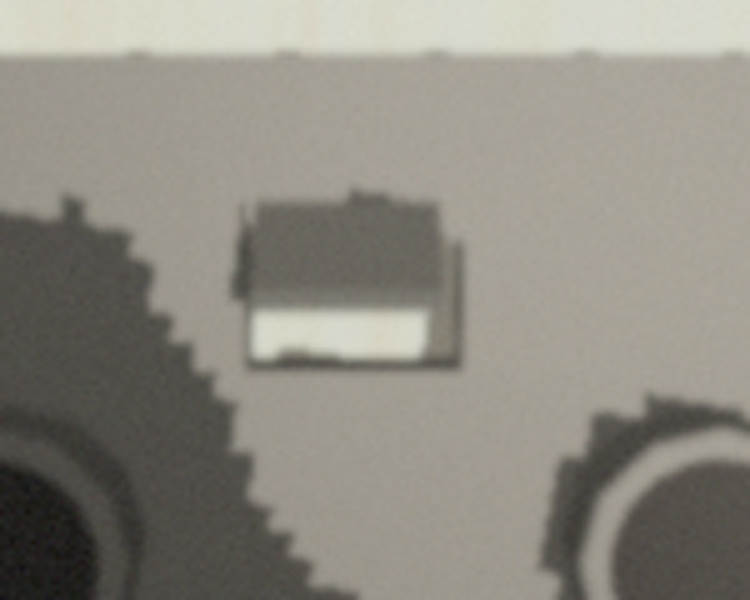

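Both hooks now appear over the plate. The far barb covers rows up to 203, above the slot edge at 240. I'll press 1 mm more, still gently, to confirm platform stiffness only, then unload and look again.

Call:
{"name": "servo_tool", "arguments": {
  "series": "0 0 -0.5 0;0 0 -0.5 0;0 0 0 0;0 0 0 0"
}}

```text
t: 17.2
eef_pos: [0.5652, 0.2192, 0.1906]
eef_rot: [-89.9, 0.0, -80.7]
ft_force: [0.2, -0.2, 10.1]
grip_width: 0.013
```

Call:
{"name": "servo_tool", "arguments": {
  "series": "0 0 1 0;0 0 1 0;0 0 1 0;0 0 1 0;0 0 0 0;0 0 0 0"
}}

```text
t: 17.95
eef_pos: [0.5647, 0.2191, 0.1935]
eef_rot: [-90.0, -0.0, -80.7]
ft_force: [2.3, 1.4, 1.3]
grip_width: 0.0126
```

Stiffness is about 3 N/mm, which is the mounts alone, so the tray is on the platform. Releasing.

Call:
{"name": "servo_tool", "arguments": {
  "series": "0 0 0.5 0;0 0 0 0;0 0 0 0;0 0 0 0;0 0 0 0;0 0 0 0",
  "grip": 55
}}

```text
t: 18.7
eef_pos: [0.5647, 0.2191, 0.1942]
eef_rot: [-90.0, 0.0, -80.7]
ft_force: [0.4, 0.3, 0.6]
grip_width: 0.0546
```

Call:
{"name": "servo_tool", "arguments": {
  "series": "0 0 5 0;0 0 15 0;0 0 25 0;0 0 30 0;0 0 30 0;0 0 20 0;0 0 0 0;0 0 0 0;0 0 0 0"
}}

```text
t: 19.82
eef_pos: [0.5644, 0.219, 0.3182]
eef_rot: [-90.1, -0.0, -80.7]
ft_force: [-0.1, -0.6, -0.9]
grip_width: 0.0551
```

```bash
python3 - <<'E'
from h import *
s=arm.observe();print(s['eef_pos'],s['eef_rot'],s['ft_force'],s['grip_width'],s['t'])
p,d=arm.capture('scene');q=cv2.resize(p[260:400,340:510],None,fx=4.2,fy=4.2,interpolation=cv2.INTER_CUBIC);save('s9z.png',q);save('scene9.png',p)
c=arm.calibration('wrist');p,d=arm.capture('wrist');save('wrist9.png',p);np.savez('pics/wrist9.npz',p=p,d=d,c=c)
E
```

```text
[0.56437809 0.21900975 0.31823624] [-9.00956430e+01 -1.91789848e-02 -8.07174072e+01] [-0.06160149 -0.56155302 -0.85188383] 0.055107117284798404 19.825
```

View pics/s9z.png

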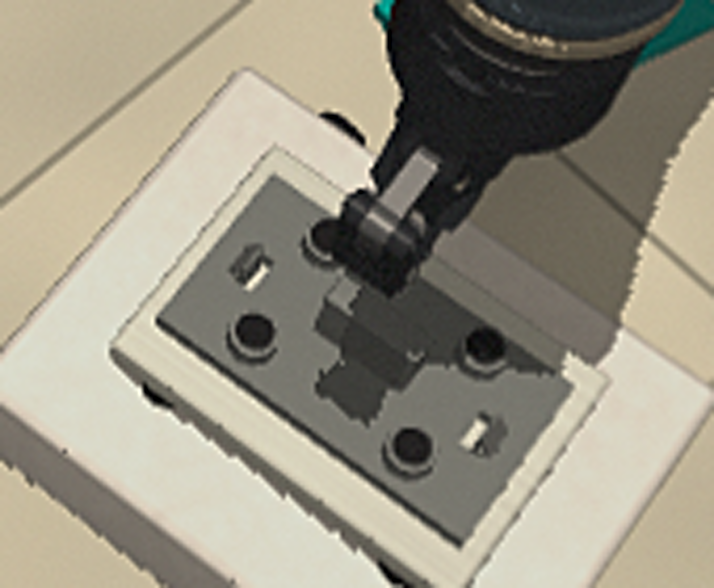

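View pics/wrist9.png

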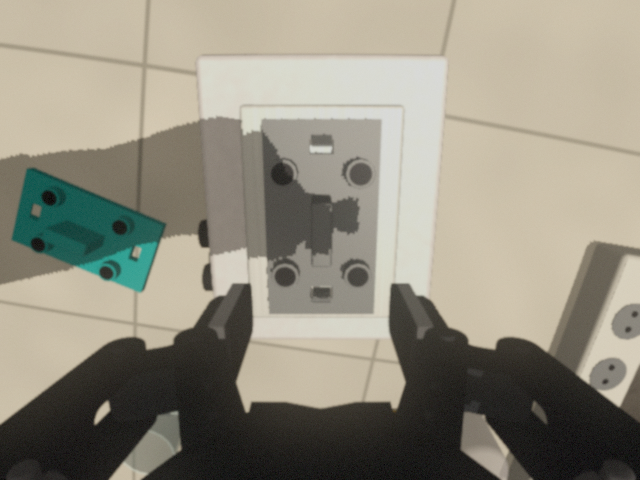

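```bash
python3 - <<'E'
from h import *
z=np.load('pics/wrist9.npz',allow_pickle=True);c=z['c'].item();p,d=z['p'],z['d']
q=cv2.resize(p[98:330,235:410],None,fx=2.55,fy=2.55,interpolation=cv2.INTER_CUBIC);save('w9z.png',q)
for u,v in [(345,128),(300,128),(340,308),(300,308),(270,220),(375,220),(320,112),(393,220),(393,150),(320,322),(250,200)]:
    dd=np.median(d[v-1:v+2,u-1:u+2]);r=ray(c,[[u,v]])[0];print((u,v),np.round(np.array(c['eye'])+r*dd,4))
w=onz(c,[[262,119.5],[381,119.5],[376,313],[268,313]],.115);print(w.mean(0));e=w[0]+w[1]-w[2]-w[3];print(np.degrees(np.arctan2(e[1],e[0])))
w=onz(c,[[241,106],[403,106],[388,317],[253,317]],.105);print(w.mean(0));e=w[0]+w[1]-w[2]-w[3];print(np.degrees(np.arctan2(e[1],e[0])))
E
```

```text
(345, 128) [0.5699 0.2887 0.1145]
(300, 128) [0.5388 0.2836 0.114 ]
(340, 308) [0.5906 0.1518 0.1144]
(300, 308) [0.5591 0.1465 0.1141]
(270, 220) [0.5264 0.2143 0.1138]
(375, 220) [0.6037 0.227  0.1143]
(320, 112) [0.5508 0.2968 0.1045]
(393, 220) [0.6193 0.2271 0.1042]
(393, 150) [0.6081 0.2791 0.1047]
(320, 322) [0.5802 0.1154 0.0748]
(250, 200) [0.5083 0.2248 0.1038]
[0.56488308 0.21855824 0.115     ]
99.44768913390332
[0.56440448 0.218827   0.105     ]
98.88308388693353
```

View pics/w9z.png

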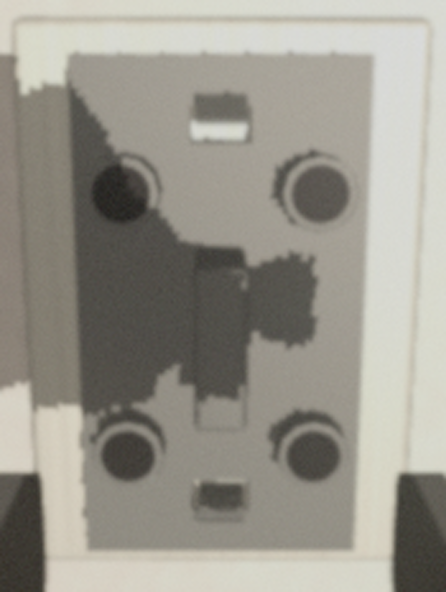

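The plate's top is 10 mm above the platform at both ends, so it is flat. It is centred within about 1 mm, and both barbs are over the plate. Handing in.

```bash
python3 -c "
from bench import arm
print(arm.sign_off())"
```

```text
the job is handed in; nothing more can be done
None
```

The slotted tray is on the shaker platform with both hooks sprung over it. The arm has let go, and I handed the job in at about 20 s of the 67 s allowed.

**Pressing:** I lowered the tray in 0.5–0.7 mm steps. The highest reading was about 16 N, or about 17 N allowing for the tray's weight. It then dropped to about 8 N in a single drop that covered both clicks. A further 1 mm press met about 3 N/mm, which is the rubber mounts alone.

**Last checks after letting go:**
- **Flatness:** the depth readings put the plate's upper face about 10 mm above the platform at both ends, so the tray lies flat.
- **Centring:** the tray's centre is within 1 mm of the platform's, and they are in line within about 0.6° (0.01 rad).
- **Hooks:** both barbs show over the plate. The far one is clear in the wrist picture taken while the tray was still pressed. The near one shows mainly in the scene picture and is less distinct. I did not measure either hook's bend as an angle.
- **Contact:** the gripper is open and about 120 mm above the tray, touching nothing.
- **Bystanders:** I moved only the tray and felt no unexpected contact. I did not re-measure where the other objects stand.

**Disagreement:** the top camera placed the tray's start 2–3 mm away from where the wrist camera and the grasp put it. I used the wrist camera, which agreed with the fit over the hooks.

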